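# Drop a spent blade case through the sharps box flap

### The arm

A 6-joint arm with a two-finger parallel gripper is mounted at the origin on a cart in front of the work surface, level with it; the furniture and walls round the work are solid. World frame = base frame: x ahead of the robot, y to its left, z up, the work surface at z = 0. Lengths are in mm, angles in rad, forces in N, time in s.
With the tool pointing down it reaches from about 350 to 975 mm from the base axis. Payload 7.1 kg.
Tool frame: the origin (TCP) lies midway between the tips of the shut fingers; the grasp point (between the pads) lies 19 mm behind it (ctrl.grip_point_offset is the distance from the TCP to the grasp point, in mm); z points along the fingers, y is the line along which they close (so a half turn about z gives the same grasp; the last joint's range is limited). The gripper opens to 88 mm and grips with 3 to 60 N. Pads are 20 mm wide; open, the fingers measure 115 mm over their backs; the gripper's body (75 mm by 178 mm) begins 61 mm behind the grasp point.
Start: joints at [1.313, 0.423, 1.63, -0, 1.089, -0.019], TCP at [147.804, 607.255, 222.675] pointing down, gripper open.
Joint ranges: [-3, 3], [-0.9, 2.11], [0.09, 2.58], [-1.31, 4.45], [0.11, 2.69], [-2.54, 2.54]. Speed limits (rad/s): [2.39, 2.39, 3.01, 3.14, 3.14, 3.14].

### API

Orientations are given as a rotation vector (axis times angle).
In Python, from workcell import get_obs, optics, close_job, spotter, ctrl gives the robot as it stands. The module is installed in compiled form; this text tells all that it offers.
- The arm moves only by the tool move_arm, never from a script. Its argument "rows" is a list of rows, each a list of 5 numbers: the shift along the tool's x, y, z in cm, then the turn about the tool's z in degrees, then the opening in per cent of the stroke, from 0 (shut) to 100 (fully open). A call has 1 to 10 rows; each row shifts and turns the commanded pose from where the row before left it, along the tool's axes as they then stand; what a row does not reach is not made up. A row lasts 1/8 s, in which the tool goes at most 62.5 mm and 10.7 degrees, less where a joint would pass 70% of its speed; a pose out of reach is approached as far as the arm can. A call with a gripper value outside its range is refused whole. The fingers move at their own pace and stop on an object; the grip force is fixed at half the most. Time passes only in rows, so rows that do not move let the fingers close. It gives the time, the measured TCP pose, the force, the opening and the grip force at its end, in the units of the state.
- get_obs(): the state, without advancing time (a new reading comes with each control period).
- optics.get_image(name): name is "scene" or "top" or "wrist"; returns the picture (480x640x3 uint8, blue, green, red); there is no depth.
- optics.calibration(name): a dict with "camera_matrix" (3x3 intrinsics, pixels), "xyz" and "orientation" of the camera in the world. Camera axes: x right, y down, z forward; pixel columns grow to the right and rows downward; lengths in mm; the calibration is good to about 2 mm. A picture is of the moment at which its call begins: read the wrist's pose just before it. calibration takes no time and is no camera call; for the wrist camera it gives the pose at the moment of the call.
- close_job(): hands the job in; it is judged then, once.
Trained networks look in the newest picture that a camera, given by its name, has taken for a name from the list of things; names that differ only in an ending like _2 or _b are one class to them, and where a whole thing is asked for, a point or a joint stands for the part that bears it (a point fixed in the world has none). Each returns a list of dicts, best first, with "conf" (0 to 1); they miss things now and then, are a little off and sometimes report something else, mostly with a low value. They report only what shows in the picture. A call takes as long as a camera call. They do not tell look-alikes from the thing itself.
- spotter.find_in(camera, label): "point" ([column, row] in pixels, amid what is visible of it).
- spotter.regions_of(camera, label): "region" (480x640 bool, what is visible of it) and "point" ([column, row] in pixels, amid what is visible of it).
The state is a dict: "t": time; "qpos": joint angles; "qvel": joint speeds; "joint_torque": joint torques, N m; "ee_pos": TCP position; "orientation": TCP orientation; "ft_force": force on the tool from outside, world axes, zero at the start; "moment": the same for the moment, N m; "width": finger opening in mm; "grasp_force": force on a finger pad.
Only numpy, scipy, OpenCV 4.12 (cv2) and the standard library are available. Lean on these libraries where they do the work, as an engineer would, in place of code of your own. Each camera call takes 0.05 s, during which the arm holds its last target. There are 200 camera calls.

### The job

The black blade case on the piece of brown board is full of snapped-off blades: lay it in a lane of the grey sharps box and use the white strip as a push stick to push it through the sprung flap until it drops inside, keeping your fingers off the flaps. One of the two bays is full, which cannot be seen: its flap hardly gives, so feel for the one that does. Finish with the strip lying flat on the table, both flaps sprung shut, and the other things on the table left alone.

Things in the scene. Friction and masses are not known exactly. Their poses are not given: they have to be found in the camera images.
- sharps_box: grey steel sharps box fixed to the table, 160 long, 104 wide, 138 high. Origin on the table under the middle of the flap plane; x points into the box (the way to push), y to the left seen from the robot, z up. In front two open-topped lanes lead to two mouths. One bay (left or right, it varies, not visible from outside) is full right up to its flap; the other has plenty of room
- lane_left (a point): middle of the left lane's floor, 35 in front of the left flap, axes as the box. Lane floor 80 above the table, 28 wide between low walls 8 high, open on top and at its front end, 62 in front of the flap; lane middles at box y +26 (left) and -26 (right). The front plate (box x -6 to -2, up to 138) leaves a mouth 30 wide, from 80 to 123 above the table
- lane_right (a point): middle of the right lane's floor, the same as the left
- sill_left (a point): far edge of the left lane's floor inside the box, 28 behind the flap plane, 80 above the table, on the lane's middle. A case whose middle is pushed past this edge tips down into the bay, which ends 96 behind the flap plane, and the flap springs shut once nothing stands in it
- sill_right (a point): the same edge behind the right flap
- flap_left (a joint): angle of the left flap, a smooth steel plate 29 wide, 40 high, hinged at its upper edge 123 above the table in the plane x = 0 of the box; 0 shut, grows as its lower edge swings into the box, to 1.4 rad; it cannot swing outward. Light spring: it gives to a pushed case or strip with 1 to 4 N. With its bay full it stops dead at about 0.1 rad, when a case's nose is 2 to 5 past the flap plane
- flap_right (a joint): the same for the right flap
- blade_case: black plastic blade case, 21 wide (its x), 49 long (its y), 27 to 30 high, about 30 g, standing on a brown board offcut (120x85, 2 thick, fixed to the table); origin at the centre of its underside. It goes into a lane lengthwise, with either end first; take it across its 21 width
- case_center (a point): middle of the blade case, 13.5 above its underside
- white_strip: straight white plastic edge strip, 16 wide (its x), 170 long (its y), 9 thick, about 30 g, lying flat on the table; origin at the centre of its underside. Both ends are alike
- tape_measure: bystander: yellow tape measure, 64x72x25; origin under its centre
- green_marker: bystander: felt marker with a green cap, 12x108x13; origin under its centre
- board_eraser: bystander: small dark eraser, 28x46x19; origin under its centre
- correction_reel: bystander: white correction-tape reel, 43x58x15; origin under its centre
- snips: bystander: dark-handled side cutters, 46x125x12; origin under their centre
Things that resemble listed ones, but are neither listed nor needed, are in the scene too. What is shaped like the blade_case but green is not meant. Several things have the shape of the white_strip; the one meant has the colours described above.

How it is judged (in metres and radians):
On the way:
1. the white strip pushes the blade case through a mouth (contact force between white_strip and blade_case above 0.1 N and x of case_center in the frame of sharps_box above -0.01 m), for 0.1 s.
At the end, for the whole second after the job is handed in: The blade case lies at rest inside the sharps box, its middle past the sill and lower than 75 mm above the table; both flaps are shut (under 0.06 rad); the white strip lies flat and still on the table (x of case_center in the frame of sharps_box between 0.028 and 0.096 m and y of case_center in the frame of sharps_box between -0.05 and 0.05 m and z of case_center in the frame of sharps_box below 0.075 m and linear speed of each of blade_case, white_strip below 0.02 m/s and value of joint each of flap_left, flap_right below 0.06 rad and height (world z) of white_strip between -0.01 and 0.014 m); the robot touches nothing.
It fails at once if the gripper's fingers press on a flap (contact force between the fingers and flap_left above 0.5 N or contact force between the fingers and flap_right above 0.5 N).
It fails at once if a bystander is shifted by more than 4 cm (distance of any of tape_measure, green_marker, board_eraser, correction_reel, snips from where it was at the start of the episode above 0.04 m).
It also fails if it takes over 69 s, if anything falls off the work surface, if the arm or the gripper's body presses on something with over 40 N, if the wrist force passes 120 N, or if a joint passes its speed limit or range.

## Working session

There is one attempt and no reset: what is moved stays moved. The work goes in short steps, Python scripts to look and compute and a tool call to move; the robot and the scene stay as the last step left them, time stands still between calls to the robot, and variables do not carry over. Pictures are saved under pics/ and viewed, at most 10 in all, crops included, and the job is handed in when it is done.

Besides the shell and the picture viewer there is one more tool, called by a JSON object that holds its "fn" and its "kwargs", one argument or row to a line. move_arm: Moves the arm, as the interface text tells. Its arguments: {"type":"object","properties":{"rows":{"type":"array","items":{"type":"array","items":{"type":"number"}}}},"required":["rows"]}

```bash
mkdir -p pics; cat > h.py <<'E'
import numpy as np, cv2
from scipy.spatial.transform import Rotation as R
from workcell import get_obs, optics, close_job, spotter, ctrl
def cal(n):
    c=optics.calibration(n); K=np.array(c["camera_matrix"]); o=np.array(c["orientation"],float)
    M=R.from_rotvec(o).as_matrix() if o.size==3 else o.reshape(3,3)
    return K,M,np.array(c["xyz"],float)
def ray(c,p):
    K,M,t=c; d=M@np.linalg.inv(K)@np.array([p[0],p[1],1.]); return t,d/np.linalg.norm(d)
def onz(c,p,z):
    t,d=ray(c,p); return t+d*(z-t[2])/d[2]
def proj(c,X):
    K,M,t=c; q=K@(M.T@(np.array(X,float)-t)); return q[:2]/q[2]
def tri(rs):
    A=0;b=0
    for t,d in rs:
        P=np.eye(3)-np.outer(d,d); A=A+P; b=b+P@t
    return np.linalg.solve(A,b)
E
python3 - <<'E'
from h import *
for n in("scene","top"):
    im=optics.get_image(n); cv2.imwrite(f"pics/{n}0.png",im); c=cal(n); print(n,c[0][0],c[2].round(),R.from_matrix(c[1]).as_rotvec().round(2))
    for l in("blade_case","white_strip","sharps_box"):
        for r in spotter.regions_of(n,l)[:4]:
            m=r["region"].astype(np.uint8); rc=cv2.minAreaRect(cv2.findNonZero(m))
            print(n,l,round(r["conf"],2),np.round(r["point"]),im[m>0].mean(0).round(),np.round(rc[0]),np.round(rc[1]),round(rc[2]),onz(c,rc[0],10).round())
print(get_obs()); print(ctrl.grip_point_offset)
E
```

```text
scene [459.65906021   0.         316.40347509] [  -8. -416.  994.] [-2.27  1.03 -0.37]
scene blade_case 0.79 [389. 373.] [ 69. 142.  54.] [389. 370.] [11. 25.] 5 [ 409. -276.   10.]
scene blade_case 0.71 [426. 341.] [47. 53. 61.] [425. 341.] [24. 13.] 56 [ 519. -298.   10.]
scene blade_case 0.39 [376. 234.] [145. 139. 139.] [374. 233.] [61. 82.] 48 [699. -18.  10.]
scene white_strip 0.91 [251. 222.] [203. 211. 215.] [254. 221.] [60.  6.] 7 [510. 261.  10.]
scene white_strip 0.9 [210. 191.] [130.  51. 101.] [205. 190.] [ 8. 59.] 83 [501. 460.  10.]
scene sharps_box 0.61 [373. 235.] [144. 138. 138.] [373. 233.] [64. 83.] 45 [698. -15.  10.]
top [432.98769166   0.         320.57479444] [ 368.   38. 1091.] [-2.11  2.13 -0.14]
top blade_case 0.78 [464. 295.] [ 83. 174.  55.] [465. 295.] [20.  9.] 56 [ 408. -279.   10.]
top blade_case 0.76 [473. 250.] [72. 81. 90.] [472. 250.] [23. 12.] 18 [ 519. -301.   10.]
top white_strip 0.75 [248. 254.] [228. 232. 233.] [246. 255.] [ 8. 67.] 59 [513. 263.  10.]
top white_strip 0.57 [166. 261.] [184.  75. 145.] [169. 260.] [ 8. 68.] 40 [502. 462.  10.]
[... 176 characters left out ...]
  10.]
{'t': 0.4, 'qpos': array([ 1.31299892e+00,  4.23241153e-01,  1.63001465e+00, -1.09957181e-05,
        1.08858039e+00, -1.90313783e-02]), 'qvel': array([ 0.00013999, -0.00135762, -0.00057051,  0.00085826,  0.00069878,
        0.00042248]), 'joint_torque': array([ 5.93399345e-04, -5.44019866e+01, -2.73662674e+01,  6.43066806e-02,
        1.88376952e-02, -7.90276567e-05]), 'ee_pos': array([147.78844035, 607.18084805, 222.54174007]), 'orientation': array([-3.74151736e-01, -3.11920891e+00,  3.80990671e-04]), 'ft_force': array([-0.16333184,  0.382171  ,  0.48573337]), 'moment': array([ 0.01137074, -0.03021296, -0.01473482]), 'grasp_force': 0.0, 'width': 87.91604751843522}
18.700000000000003
```

```bash
python3 - <<'E'
import cv2,numpy as np
a=cv2.imread("pics/scene0.png");b=cv2.imread("pics/top0.png")
A=cv2.resize(a[130:430,150:500],None,fx=1.14,fy=1.14);B=cv2.resize(b[120:420,140:540],(400,342))
cv2.imwrite("pics/v1.png",cv2.resize(b[120:420,140:540],(800,600)));cv2.imwrite("pics/v2.png",cv2.resize(a[130:430,150:550],(800,600)))
E
```

```text
(no output)
```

View pics/v1.png

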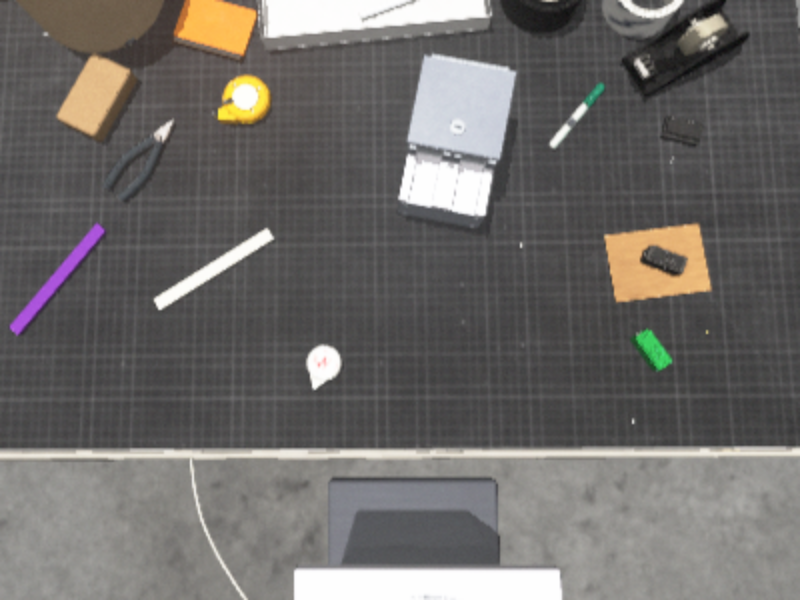

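View pics/v2.png

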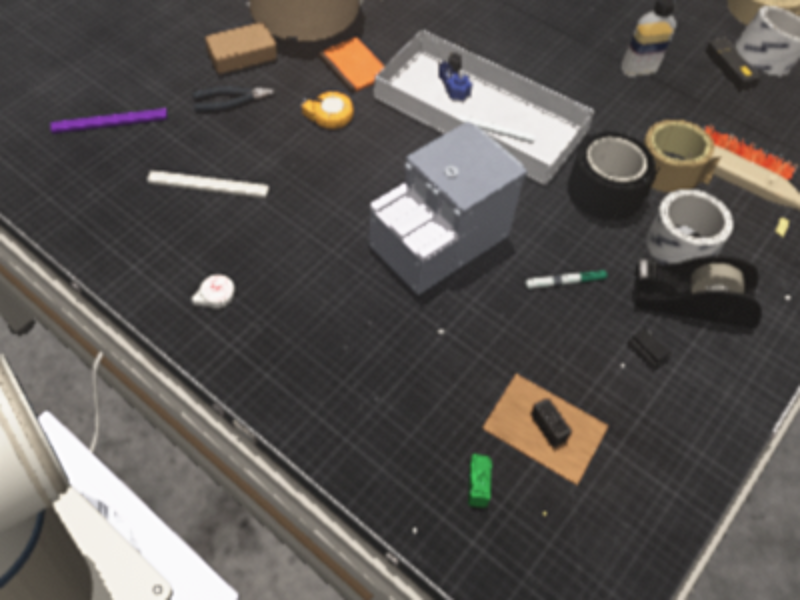

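The top view shows the black case on the board (472,250), the white strip at (246,255) and the grey box at (367,191) with its lanes facing the robot. The scene view agrees, and the green case and purple strip are the decoys.

```bash
cat >> h.py <<'E'
def tool():
    s=get_obs(); return np.array(s["ee_pos"]),R.from_rotvec(s["orientation"]).as_matrix()
def go(p,yaw=None):
    "print shift in tool axes (cm) as tool stands, and turn (deg) to bring tool y to the world yaw (mod 180), turn to be done AFTER shift"
    t,M=tool(); d=M.T@(np.array(p,float)-t)/10
    a=0
    if yaw is not None:
        cur=np.degrees(np.arctan2(M[1,1],M[0,1])); a=-((yaw-cur+90)%180-90)
    print("shift cm",d.round(2),"turn",round(a,1),"yaw y",round(np.degrees(np.arctan2(M[1,1],M[0,1])),2),"pos",t.round(1))
E
python3 - <<'E'
from h import *
t,M=tool(); K,C,x=cal("wrist"); print(K); print("cam in tool",M.T@(x-t)); print((M.T@C).round(3))
c=cal("top")
r=[q for q in spotter.regions_of("top","sharps_box")] if 0 else None
optics.get_image("top")
for q in spotter.regions_of("top","sharps_box")[:1]:
    h=cv2.convexHull(cv2.findNonZero(q["region"].astype(np.uint8)))[:,0]; print(cv2.approxPolyDP(h,3,True)[:,0].tolist())
print(M.round(3)); go([513-0,263,260])
# case and strip triangulated
cs=cal("scene")
print(tri([ray(c,(472,250)),ray(cs,(425.5,341))]),tri([ray(c,(246.5,254.5)),ray(cs,(253.5,221.5))]))
E
```

```text
[[426.79930043   0.         321.92349887]
 [  0.         426.79930043 237.45914244]
 [  0.           0.           1.        ]]
cam in tool [  82.63071005    0.55220033 -160.93443427]
[[ 0.001 -0.954 -0.3  ]
 [ 1.     0.001 -0.   ]
 [ 0.    -0.3    0.954]]
[[395, 156], [390, 197], [379, 233], [340, 227], [351, 150], [361, 148]]
[[-0.972  0.236 -0.   ]
 [ 0.236  0.972 -0.   ]
 [-0.    -0.    -1.   ]]
shift cm [-43.62 -24.81  -3.73] turn 0 yaw y 76.32 pos [147.8 607.2 222.6]
[ 517.23513603 -299.94120977   15.783445  ] [513.41298938 264.60590197   4.49689311]
```

{"fn": "move_arm", "kwargs": {
  "rows": [
    [-4.4, -2.5, -0.3, 0, 100],
    [-4.4, -2.5, -0.3, 0, 100],
    [-4.4, -2.5, -0.3, 0, 100],
    [-4.4, -2.5, -0.3, 0, 100],
    [-4.4, -2.5, -0.3, 0, 100],
    [-4.4, -2.5, -0.3, 0, 100],
    [-4.4, -2.5, -0.3, 0, 100],
    [-4.4, -2.5, -0.3, 0, 100],
    [-4.4, -2.5, -0.3, 0, 100],
    [-4, -2.3, 0, 0, 100]
  ]
}}

```text
t: 1.75
ee_pos: [514.2, 261.9, 250.2]
orientation: [0.375, 3.118, 0.001]
ft_force: [0.4, 1.2, 0.2]
width: 87.7
grasp_force: 0.0
```

```bash
cat >> h.py <<'E'
def look(label,z,view="wrist",save=None,n=2):
    import pickle
    c=cal(view); im=optics.get_image(view)
    if save: cv2.imwrite(f"pics/{save}.png",im)
    out=[]
    for r in spotter.regions_of(view,label)[:n]:
        m=r["region"].astype(np.uint8); rc=cv2.minAreaRect(cv2.findNonZero(m))
        P=np.array([onz(c,p,z)[:2] for p in cv2.boxPoints(rc)])
        w=cv2.minAreaRect(P.astype(np.float32))
        e=np.array(cv2.boxPoints(w)); a,b=e[1]-e[0],e[2]-e[1]; l=a if np.linalg.norm(a)>np.linalg.norm(b) else b
        print(view,label,round(r["conf"],2),"px",np.round(rc[0],1),"ctr",np.round(w[0],1),"size",np.round(w[1],1),"long yaw",round(np.degrees(np.arctan2(l[1],l[0]))%180,1),"col",im[m>0].mean(0).round())
        out.append((c,rc[0],m))
    return out
E
python3 - <<'E'
from h import *
look("white_strip",9,save="w1")
look("white_strip",0)
go([517,-300,200])
E
```

```text
wrist white_strip 0.92 px [324.8 188.8] ctr [512.2 262.6] size [ 19.2 170.6] long yaw 122.0 col [251. 252. 252.]
wrist white_strip 0.68 px [532.4 125.1] ctr [502.7 461.1] size [ 21.9 171.4] long yaw 140.7 col [236. 137. 226.]
wrist white_strip 0.69 px [534.1 122.9] ctr [504.7 465.2] size [ 21.3 173.8] long yaw 140.9 col [236. 129. 225.]
shift cm [-13.82 -54.55   4.95] turn 0 yaw y 76.21 pos [512.9 262.7 249.5]
```

{"fn": "move_arm", "kwargs": {
  "rows": [
    [-2.4, -4.4, -0.2, 0, 100],
    [-2.4, -4.4, -0.2, 0, 100],
    [-2.4, -4.4, -0.2, 0, 100],
    [-2.4, -4.4, -0.2, 0, 100],
    [-2.4, -4.4, -0.2, 0, 100],
    [-2.4, -4.4, -0.2, 0, 100],
    [0, 0, 0, 0, 100]
  ]
}}

```text
t: 2.82
ee_pos: [590.5, -28.6, 261.8]
orientation: [0.378, 3.118, -0.0]
ft_force: [0.1, 0.2, 0.5]
width: 87.9
grasp_force: 0.0
```

```bash
python3 - <<'E'
from h import *
look("sharps_box",80,save="w2",n=1)
np.save("w2cal.npy",np.array([*cal("wrist")],dtype=object),allow_pickle=True)
go([517,-300,200])
E
```

```text
wrist sharps_box 0.92 px [327.5 284. ] ctr [667.1 -41.5] size [140.5 219.4] long yaw 166.2 col [222. 216. 214.]Traceback (most recent call last):
  File "<stdin>", line 3, in <module>
ValueError: could not broadcast input array from shape (3,3) into shape (3,)
```

View pics/w2.png

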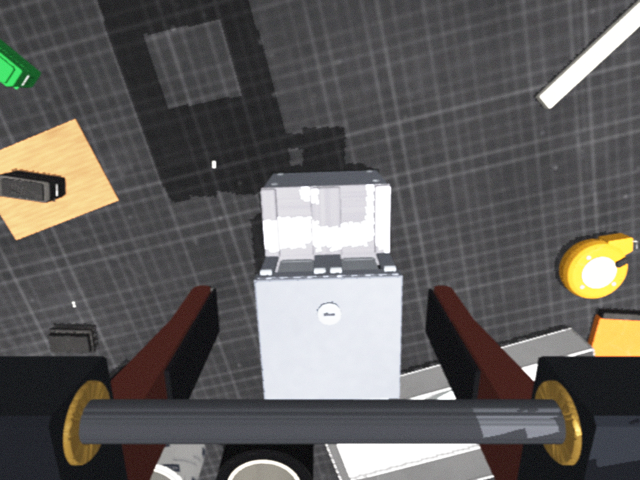

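The wrist view shows the box almost aligned with the tool: its top front edge runs from (256,278) to (402,275), and the lanes are above it with their front at row 188. I'll zoom in for exact corners.

```bash
python3 - <<'E'
from h import *
im=cv2.imread("pics/w2.png")[165:285,245:405]
cv2.imwrite("pics/w2z.png",cv2.resize(im,(800,600),interpolation=cv2.INTER_CUBIC))
c=cal("wrist")
for p,z in [((256,278),138),((402,275),138),((263,188),88),((390,185),88)]: print(p,onz(c,p,z).round(1))
E
```

```text
(256, 278) [614.9 -80.7 138. ]
(402, 275) [637.4  21.9 138. ]
(263, 188) [560.7 -66.7  88. ]
(390, 185) [582.1  31.5  88. ]
```

View pics/w2z.png

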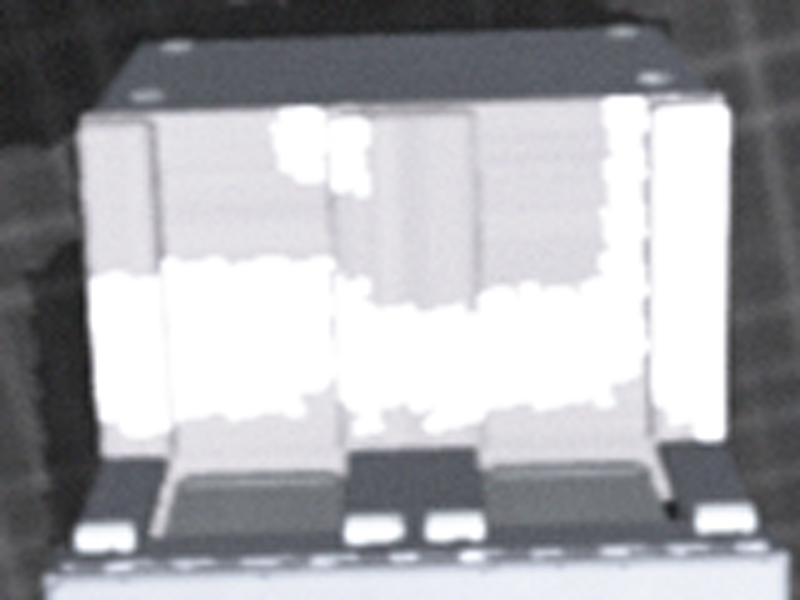

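```bash
cat > fit.py <<'E'
from h import *
from scipy.optimize import least_squares
def fit(obs,c,roof=True):
    def res(v):
        x,y,a,rx=v; ca,sa=np.cos(a),np.sin(a); r=[]
        for (bx,by,bz),p in obs:
            if bx is None: bx=rx
            X=[x+ca*bx-sa*by,y+sa*bx+ca*by,bz]; r+=list(proj(c,X)-p)
        return r
    s=least_squares(res,[640,-35,-.22,-6]); print("box",s.x[:2].round(1),"yaw",np.degrees(s.x[2]).round(2),"rx",s.x[3].round(1)); print(np.round(s.fun,1).reshape(-1,2).tolist()); return s.x
E
python3 - <<'E'
from fit import *
c=cal("wrist")
z=lambda a,b:np.array([245+(a+.5)/5-.5,165+(b+.5)/5-.5])
obs=[((-62,-52,88),z(80,118)),((-62,52,88),z(728,98)),((-62,-40,88),z(157,116)),((-62,-12,88),z(330,112)),((-62,12,88),z(472,108)),((-62,40,88),z(650,100)),
 ((None,-52,138),z(45,577)),((None,52,138),z(790,552))]
v=fit(obs,c); np.save("box.npy",v)
ca,sa=np.cos(v[2]),np.sin(v[2])
for n,by in(("L",26),("R",-26)): print(n,v[0]+ca*-35-sa*by,v[1]+sa*-35+ca*by)
go([517,-300,200])
E
```

```text
box [631.7 -31.2] yaw -11.74 rx -5.2
[[-1.1, 0.3], [0.7, 0.0], [-1.4, 0.2], [-0.7, -0.1], [1.2, -0.3], [1.1, 0.1], [2.3, -0.4], [-2.2, 0.2]]
L 602.7450569934826 1.3648992364044545
R 592.1662284727454 -49.547657045212716
shift cm [  0.59 -28.32   6.14] turn 0 yaw y 76.33 pos [589.7 -26.3 261.5]
```

{"fn": "move_arm", "kwargs": {
  "rows": [
    [0.1, -4.7, 0, 0, 100],
    [0.1, -4.7, 0.5, 0, 100],
    [0.1, -4.7, 1.4, 0, 100],
    [0.1, -4.7, 1.4, 0, 100],
    [0.1, -4.7, 1.4, 0, 100],
    [0.1, -4.7, 1.4, 0, 100],
    [0, 0, 0, 0, 100]
  ]
}}

```text
t: 3.8
ee_pos: [516.8, -299.9, 199.4]
orientation: [-0.376, -3.117, -0.002]
ft_force: [0.7, 0.6, 0.9]
width: 88.0
grasp_force: 0.0
```

```bash
python3 - <<'E'
from h import *
o=look("blade_case",30,save="w3"); go([517,-300,100])
p=o[0][1]; im=cv2.imread("pics/w3.png"); x,y=int(p[0]),int(p[1]); print(x,y)
cv2.imwrite("pics/w3z.png",cv2.resize(im[y-60:y+60,max(x-80,0):x+80],(800,600),interpolation=cv2.INTER_CUBIC))
m=o[0][2]; h=cv2.convexHull(cv2.findNonZero(m)); print(cv2.approxPolyDP(h,2,True)[:,0].tolist())
E
```

```text
wrist blade_case 0.93 px [315.5  62.5] ctr [ 408.2 -277.4] size [49.4 21.9] long yaw 32.9 col [139. 227.  96.]
wrist blade_case 0.9 px [323.1 209.6] ctr [ 515.2 -297.7] size [48.8 26.5] long yaw 66.5 col [89. 94. 99.]
shift cm [ 0.05 -0.2  10.05] turn 0 yaw y 76.36 pos [ 518.  -298.3  200.5]
315 62
[[348, 77], [335, 92], [328, 95], [283, 50], [301, 29], [347, 72]]
```

View pics/w3z.png

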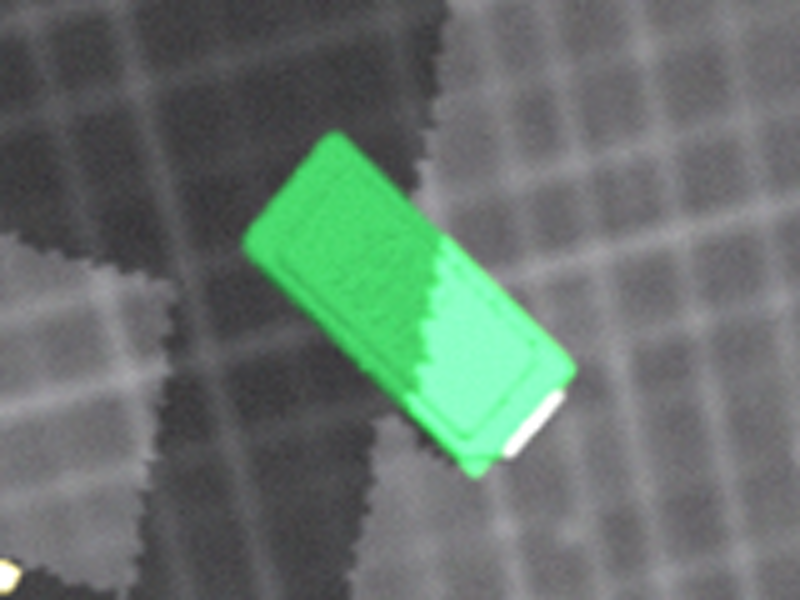

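The crop holds the green decoy, with its white-lined end near (535,425). It is green, so it isn't meant. The black case is the other detection, at wrist pixel (323,210), and it agrees with the top/scene triangulation.

{"fn": "move_arm", "kwargs": {
  "rows": [
    [0, 0, 0, 10, 100],
    [0, 0, 0, 10, 100],
    [0, 0, 0, 10, 100],
    [0, 0, 0, 10, 100],
    [0, 0, 0, 10, 100],
    [0, 0, 0, 10, 100],
    [0, 0, 0, 10, 100],
    [0, 0, 0, 10, 100],
    [0, 0, 0, 10, 100],
    [0, 0, 0, 10, 100]
  ]
}}

```text
t: 5.15
ee_pos: [518.8, -297.5, 201.3]
orientation: [2.632, 1.714, 0.001]
ft_force: [0.9, -0.1, -0.4]
width: 88.0
grasp_force: 0.0
```

```bash
python3 - <<'E'
from h import *
o=look("blade_case",30,save="w4"); print(get_obs()["qpos"].round(2))
im=cv2.imread("pics/w4.png"); cs=[q for q in o if im[q[2]>0].mean(0).max()<130]
c,p,m=cs[0]; optics.get_image("top"); ct=cal("top")
print("tri w+top",tri([ray(c,p),ray(ct,(472,250))]))
h=cv2.convexHull(cv2.findNonZero(m)); q=cv2.approxPolyDP(h,2,True)[:,0]; print(q.tolist(),[onz(c,a,30)[:2].round(1).tolist() for a in q])
x,y=int(p[0]),int(p[1]); cv2.imwrite("pics/w4z.png",cv2.resize(im[max(y-60,0):y+60,x-80:x+80],(640,480),interpolation=cv2.INTER_CUBIC))
go([520.9,-291,60],-23.5)
E
```

```text
wrist blade_case 0.78 px [320.5 209.6] ctr [ 518.5 -295.7] size [52.  21.4] long yaw 67.5 col [131. 136. 143.]
wrist blade_case 0.77 px [192.7 236.9] ctr [ 413.4 -274.3] size [56.5 22.7] long yaw 33.7 col [119. 213.  81.]
[-0.54  0.41  1.71  0.    1.02 -0.13]Traceback (most recent call last):
  File "<stdin>", line 4, in <module>
IndexError: list index out of range
```

```bash
python3 - <<'E'
from h import *
o=look("blade_case",30,n=1); c,p,m=o[0]; optics.get_image("top")
t=spotter.regions_of("top","blade_case")
for r in t[:2]:
    q=cv2.minAreaRect(cv2.findNonZero(r["region"].astype(np.uint8)))[0]; print(tri([ray(c,p),ray(cal("top"),q)]).round(1))
go([521.2,-289.7,12],-22.8)
E
```

```text
wrist blade_case 0.77 px [320.5 208.5] ctr [ 518.8 -295.3] size [51.7 22.1] long yaw 66.4 col [132. 138. 145.]
[ 517.4 -298.4   15.4]
[ 440.2 -465.9 -674.7]
shift cm [ 0.98 -0.09 18.89] turn -0.7 yaw y -23.46 pos [ 518.1 -299.   200.9]
```

{"fn": "move_arm", "kwargs": {
  "rows": [
    [0.3, 0, 4, 0, 100],
    [0.3, -0.1, 4, 0, 100],
    [0.3, 0, 4, 0, 60],
    [0.1, 0, 3.5, 0, 60],
    [0, 0, 2, 0, 60],
    [0, 0, 1.4, 0, 60],
    [0, 0, 0, 0, 60]
  ]
}}

```text
t: 6.32
ee_pos: [520.7, -290.4, 11.3]
orientation: [-2.629, -1.718, 0.0]
ft_force: [0.1, -0.0, 0.1]
width: 53.3
grasp_force: 0.0
```

```bash
python3 - <<'E'
from h import *
go([521.2,-289.7,12],-22.8); print(get_obs()["ft_force"],get_obs()["width"])
E
```

```text
shift cm [ 0.08  0.02 -0.07] turn -0.9 yaw y -23.66 pos [ 520.7 -290.4   11.3]
[ 0.07596292 -0.02425429  0.09002713] 53.32021422679182
```

{"fn": "move_arm", "kwargs": {
  "rows": [
    [0, 0, -0.05, 0, 0],
    [0, 0, 0, 0, 0],
    [0, 0, 0, 0, 0],
    [0, 0, 0, 0, 0],
    [0, 0, -1, 0, 0],
    [0, 0, -4, 0, 0],
    [0, 0, -4, 0, 0],
    [0, 0, -4, 0, 0],
    [0, 0, -3, 0, 0]
  ]
}}

```text
t: 7.45
ee_pos: [521.1, -290.6, 174.7]
orientation: [2.629, 1.717, 0.001]
ft_force: [-0.6, -0.1, -0.9]
width: 20.5
grasp_force: 29.9
```

```bash
python3 - <<'E'
from h import *
v=np.load("box.npy"); a=v[2]; B=lambda x,y:v[:2]+np.array([np.cos(a)*x-np.sin(a)*y,np.sin(a)*x+np.cos(a)*y])
print("L -43",B(-43,26),"R -43",B(-43,-26)); p=B(-90,-26); print(p); go([*p,180],78.3)
E
```

```text
L -43 [594.91235603   2.99241132] R -43 [584.33352751 -47.92014497]
[538.31640933 -38.35851149]
shift cm [23.79 -8.55 -0.55] turn 78.0 yaw y -23.68 pos [ 521.1 -290.6  174.7]
```

{"fn": "move_arm", "kwargs": {
  "rows": [
    [4, -1.4, -0.1, 0, 0],
    [4, -1.4, -0.1, 0, 0],
    [4, -1.4, -0.1, 0, 0],
    [4, -1.4, -0.1, 0, 0],
    [4, -1.4, -0.1, 0, 0],
    [3.8, -1.5, 0, 0, 0]
  ]
}}

```text
t: 8.2
ee_pos: [538.6, -36.9, 177.9]
orientation: [2.63, 1.718, 0.001]
ft_force: [0.4, 0.1, -0.7]
width: 21.0
grasp_force: 29.9
```

{"fn": "move_arm", "kwargs": {
  "rows": [
    [0, 0, 0, -10.2, 0],
    [0, 0, 0, -10.2, 0],
    [0, 0, 0, -10.2, 0],
    [0, 0, 0, -10.2, 0],
    [0, 0, 0, -10.2, 0],
    [0, 0, 0, -10.2, 0],
    [0, 0, 0, -10.2, 0],
    [0, 0, 0, -10.2, 0],
    [0, 0, 0, -10.2, 0],
    [0, 0, 0, -10.2, 0]
  ]
}}

```text
t: 9.45
ee_pos: [538.4, -38.3, 177.7]
orientation: [0.31, 3.126, 0.0]
ft_force: [-0.3, 0.3, -0.8]
width: 21.0
grasp_force: 29.9
```

```bash
python3 - <<'E'
from h import *
v=np.load("box.npy"); a=v[2]; B=lambda x,y:v[:2]+np.array([np.cos(a)*x-np.sin(a)*y,np.sin(a)*x+np.cos(a)*y])
c=cal("wrist"); im=optics.get_image("wrist"); cv2.imwrite("pics/w5.png",im); go([*B(-90,-26),180],78.26)
W=lambda x,y,z:proj(c,[*B(x,y),z]).round(1)
print(c[2],[W(-62,-52,88),W(-62,52,88),W(-6,-52,138),W(-6,52,138),W(-62,-40,88),W(-62,-12,88)])
import pickle; pickle.dump(c,open("c5.pkl","wb"))
cv2.imwrite("pics/w5z.png",cv2.resize(im,(800,600)))
E
```

```text
shift cm [ 0.01 -0.01 -0.23] turn 0.8 yaw y 79.06 pos [538.4 -38.3 177.7]
[457.49621433 -21.53551183 338.60289355] [array([280. , 284.5]), array([442.9, 285.7]), array([273.8, 411.6]), array([457.6, 412.7]), array([298.8, 284.6]), array([342.7, 285. ])]
```

View pics/w5z.png

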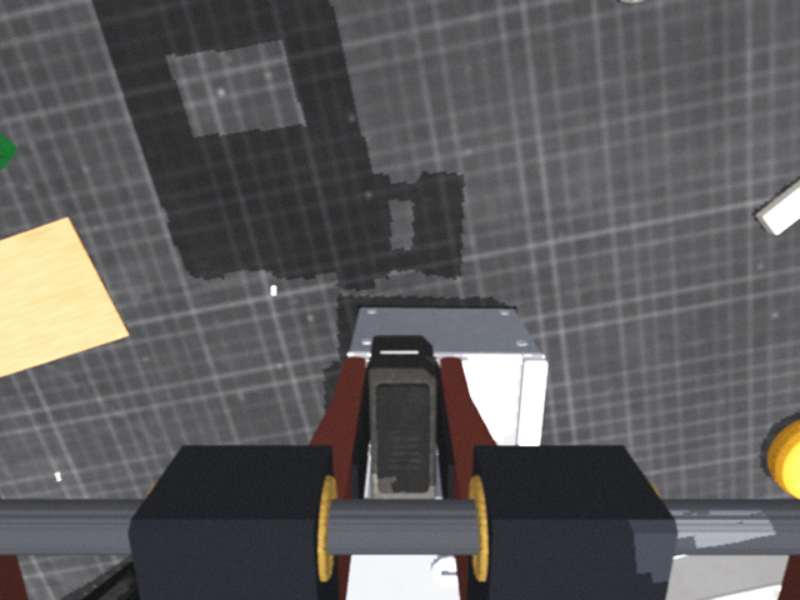

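The box's front lane edge runs (278,284) to (437,286) in wrist pixels and the case is held nose forward, centred at column 322. It needs about 1 mm to the right to line up with the right lane.

{"fn": "move_arm", "kwargs": {
  "rows": [
    [-2, -0.1, 2, 0, 0],
    [-2, 0, 3, 0, 0],
    [0, 0, 3, 0, 0],
    [0, 0, 0, 0, 0],
    [0, 0, 0.2, 0, 0],
    [0, 0, 0, 0, 0]
  ]
}}

```text
t: 10.25
ee_pos: [578.2, -47.4, 96.5]
orientation: [0.32, 3.123, -0.0]
ft_force: [0.0, 0.9, -0.0]
width: 20.6
grasp_force: 29.9
```

```bash
python3 - <<'E'
from h import *
go([0,0,90]); print(get_obs()["ft_force"].round(2),get_obs()["moment"].round(3))
a=cv2.resize(optics.get_image("scene")[165:285,300:460],(800,600),interpolation=cv2.INTER_CUBIC); cv2.imwrite("pics/s6.png",a)
E
```

```text
shift cm [57.58 -7.09  0.54] turn 0 yaw y 78.29 pos [578.2 -47.4  96.5]
[ 0.03  0.85 -0.04] [-0.005 -0.057  0.011]
```

View pics/s6.png

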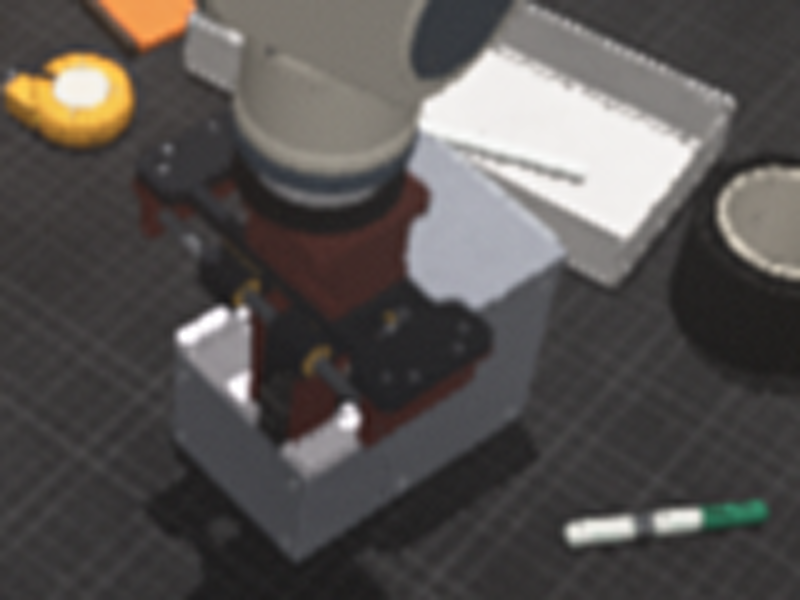

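The scene view shows the gripper and case above the right lane, with the case's rear end at about (275,420) in the crop. Next I'll lower it and feel for contact.

{"fn": "move_arm", "kwargs": {
  "rows": [
    [0, 0, 0.3, 0, 0],
    [0, 0, 0.1, 0, 0],
    [0, 0, 0, 0, 0]
  ]
}}

```text
t: 10.68
ee_pos: [577.5, -47.4, 91.1]
orientation: [-0.32, -3.125, 0.0]
ft_force: [-0.3, 0.3, -0.8]
width: 20.9
grasp_force: 29.9
```

{"fn": "move_arm", "kwargs": {
  "rows": [
    [0, 0, 0.1, 0, 0],
    [0, 0, 0.05, 0, 0],
    [0, 0, 0, 0, 0]
  ]
}}

```text
t: 11.05
ee_pos: [577.6, -47.4, 90.7]
orientation: [0.32, 3.125, -0.0]
ft_force: [-4.0, 1.0, 11.1]
width: 21.0
grasp_force: 29.9
```

Floor contact, so I'll ease off 1 mm and advance toward the flap.

{"fn": "move_arm", "kwargs": {
  "rows": [
    [0, 0, -0.1, 0, 0],
    [-0.5, 0, 0, 0, 0],
    [-0.4, 0, 0, 0, 0],
    [0, 0, 0, 0, 0]
  ]
}}

```text
t: 11.55
ee_pos: [587.2, -49.4, 90.7]
orientation: [0.32, 3.124, -0.0]
ft_force: [0.5, 0.6, 2.3]
width: 20.6
grasp_force: 29.9
```

{"fn": "move_arm", "kwargs": {
  "rows": [
    [-0.3, 0, 0, 0, 0],
    [-0.2, 0, 0, 0, 0],
    [0, 0, 0, 0, 0]
  ]
}}

```text
t: 11.92
ee_pos: [591.2, -50.2, 90.7]
orientation: [-0.32, -3.125, 0.0]
ft_force: [-1.4, 0.9, 4.8]
width: 20.7
grasp_force: 29.9
```

{"fn": "move_arm", "kwargs": {
  "rows": [
    [-0.2, 0, 0, 0, 0],
    [0, 0, 0, 0, 0]
  ]
}}

```text
t: 12.18
ee_pos: [593.2, -50.6, 90.7]
orientation: [-0.32, -3.125, -0.0]
ft_force: [-2.9, -0.5, 5.3]
width: 20.8
grasp_force: 29.9
```

{"fn": "move_arm", "kwargs": {
  "rows": [
    [-0.2, 0, 0, 0, 0],
    [0, 0, 0, 0, 0]
  ]
}}

```text
t: 12.42
ee_pos: [595.1, -51.0, 90.7]
orientation: [-0.32, -3.125, 0.0]
ft_force: [-2.5, 0.4, 5.2]
width: 20.6
grasp_force: 29.9
```

{"fn": "move_arm", "kwargs": {
  "rows": [
    [-0.2, 0, -0.05, 0, 0],
    [0, 0, 0, 0, 0]
  ]
}}

```text
t: 12.68
ee_pos: [597.0, -51.5, 90.8]
orientation: [-0.32, -3.125, 0.0]
ft_force: [-1.4, 0.1, 0.2]
width: 20.7
grasp_force: 29.9
```

{"fn": "move_arm", "kwargs": {
  "rows": [
    [-0.2, 0, 0, 0, 0],
    [0, 0, 0, 0, 0]
  ]
}}

```text
t: 12.92
ee_pos: [599.0, -51.9, 90.9]
orientation: [-0.32, -3.125, 0.0]
ft_force: [-1.9, 0.6, -0.4]
width: 21.1
grasp_force: 29.9
```

{"fn": "move_arm", "kwargs": {
  "rows": [
    [-0.2, 0, 0, 0, 0],
    [0, 0, 0, 0, 0]
  ]
}}

```text
t: 13.18
ee_pos: [601.1, -52.3, 91.1]
orientation: [-0.32, -3.125, 0.0]
ft_force: [-1.4, 0.8, -1.0]
width: 20.8
grasp_force: 29.9
```

{"fn": "move_arm", "kwargs": {
  "rows": [
    [-0.2, 0, 0, 0, 0],
    [0, 0, 0, 0, 0]
  ]
}}

```text
t: 13.42
ee_pos: [603.1, -52.7, 91.1]
orientation: [0.32, 3.125, -0.0]
ft_force: [-1.2, 0.2, -1.2]
width: 20.8
grasp_force: 29.9
```

{"fn": "move_arm", "kwargs": {
  "rows": [
    [-0.2, 0, 0, 0, 0],
    [0, 0, 0, 0, 0],
    [0, 0, 0, 0, 0]
  ]
}}

```text
t: 13.8
ee_pos: [605.0, -53.1, 91.1]
orientation: [-0.32, -3.125, 0.0]
ft_force: [-1.9, 0.4, -2.1]
width: 20.7
grasp_force: 29.9
```

The right flap gives with about 2 N, with the nose some 12 mm past the flap plane. I'll back off, release, and go for the strip.

{"fn": "move_arm", "kwargs": {
  "rows": [
    [0.6, 0, 0, 0, 0],
    [0.6, 0, 0.05, 0, 0],
    [0, 0, 0, 0, 50],
    [0, 0, 0, 0, 50],
    [0, 0, 0, 0, 50],
    [0, 0, -2, 0, 50],
    [0, 0, -4, 0, 50],
    [1, 0, -4, 0, 50],
    [4, 0, -2, 0, 50],
    [4, 0, 0, 0, 50]
  ]
}}

```text
t: 15.05
ee_pos: [505.7, -32.4, 213.8]
orientation: [0.319, 3.12, 0.0]
ft_force: [-0.1, 0.2, 0.3]
width: 44.0
grasp_force: 0.0
```

```bash
python3 - <<'E'
from h import *
look("blade_case",108,save="w7",n=2)
im=cv2.imread("pics/w7.png"); cv2.imwrite("pics/w7z.png",im)
v=np.load("box.npy"); a=v[2]
c=cal("wrist"); B=lambda x,y:v[:2]+np.array([np.cos(a)*x-np.sin(a)*y,np.sin(a)*x+np.cos(a)*y])
print(proj(c,[*B(-62,-52),88]),proj(c,[*B(-62,52),88]),proj(c,[*B(-6,-52),138]),proj(c,[*B(-6,52),138]))
import pickle; pickle.dump(c,open("c7.pkl","wb"))
go([512.2,262.6,150],32); print(get_obs()["qpos"].round(2))
E
```

```text
wrist blade_case 0.96 px [ 14.6 151.5] ctr [ 415.  -206.2] size [36.3 27.4] long yaw 32.8 col [ 81. 160.  55.]
wrist blade_case 0.61 px [321. 352.] ctr [592.9 -50.5] size [20.7 61. ] long yaw 168.3 col [90. 90. 93.]
[287.43354177 312.2750003 ] [427.82579996 312.54495692] [283.49946231 422.74896496] [439.12522614 423.04065548]
shift cm [ 4.93 29.05  6.21] turn 46.3 yaw y 78.34 pos [501.8 -31.8 212.1]
[-0.09  0.26  1.9   0.    0.98 -1.45]
```

View pics/w7z.png

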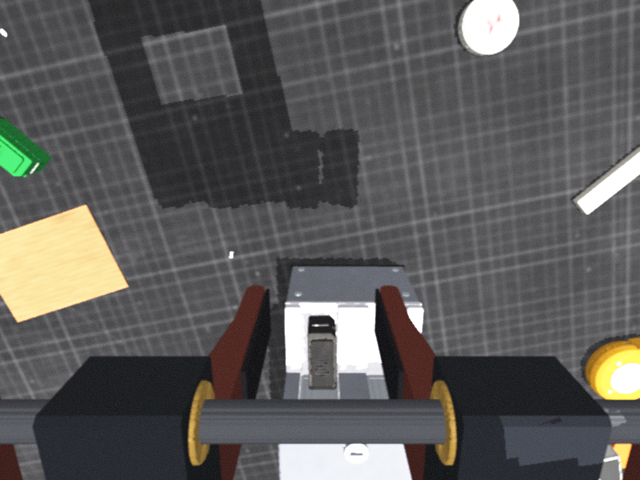

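The black case lies straight in the right lane, its top spanning rows 316 to 390 at column 321 in the wrist view. Next is the strip.

{"fn": "move_arm", "kwargs": {
  "rows": [
    [1.1, 4.55, 0, 0, 50],
    [1.1, 4.55, 0.6, 0, 50],
    [1.1, 4.55, 1, 0, 50],
    [1.1, 4.55, 1, 0, 50],
    [1.1, 4.55, 1, 0, 50],
    [1.1, 4.55, 1, 0, 50],
    [1.1, 4.6, 1, 0, 50]
  ]
}}

```text
t: 16.02
ee_pos: [495.3, 297.7, 155.4]
orientation: [0.32, 3.124, 0.002]
ft_force: [-0.2, -0.4, -0.1]
width: 43.9
grasp_force: 0.0
```

{"fn": "move_arm", "kwargs": {
  "rows": [
    [0, 0, 0, 9.2, 50],
    [0, 0, 0, 9.2, 50],
    [0, 0, 0, 9.3, 50],
    [0, 0, 0, 9.3, 50],
    [0, 0, 0, 9.3, 50],
    [0, 0, 0, 0, 50],
    [0, 0, 0, 0, 50]
  ]
}}

```text
t: 16.9
ee_pos: [494.8, 295.8, 155.1]
orientation: [1.518, 2.75, 0.001]
ft_force: [0.3, -0.1, -0.3]
width: 43.9
grasp_force: 0.0
```

```bash
python3 - <<'E'
from h import *
look("white_strip",9,save="w8",n=1); go([491,296.5,2],32)
E
```

```text
wrist white_strip 0.89 px [320.  257.5] ctr [513.3 264.5] size [ 18.3 169.7] long yaw 122.2 col [254. 255. 255.]
shift cm [ 0.26 -0.26 15.29] turn 0.1 yaw y 32.13 pos [494.5 295.7 154.9]
```

{"fn": "move_arm", "kwargs": {
  "rows": [
    [0.2, -0.1, 3, 0, 50],
    [0.15, 0, 4, 0, 50],
    [0, 0, 4, 0, 50],
    [0, 0, 2.5, 0, 50],
    [0, 0, 1.2, 0, 50],
    [0, 0, 0.5, 0, 50],
    [0, 0, 0, 0, 50]
  ]
}}

```text
t: 17.88
ee_pos: [492.0, 298.2, 3.2]
orientation: [1.522, 2.748, 0.001]
ft_force: [0.5, 0.1, -0.1]
width: 44.1
grasp_force: 0.0
```

```bash
python3 - <<'E'
from h import *
go([492,298.4,2],32.2); print(get_obs()["ft_force"])
E
```

```text
shift cm [0.01 0.01 0.12] turn -0.2 yaw y 32.03 pos [492.  298.2   3.2]
[ 0.53319983  0.1055992  -0.11267798]
```

{"fn": "move_arm", "kwargs": {
  "rows": [
    [0, 0, 0.1, 0, 50],
    [0, 0, 0, 0, 0],
    [0, 0, 0, 0, 0],
    [0, 0, 0, 0, 0],
    [0, 0, 0, 0, 0],
    [0, 0, -1, 0, 0],
    [0, 0, -4, 0, 0],
    [0, 0, -4, 0, 0],
    [0, 0, -4, 0, 0],
    [0, 0, 0, 0, 0]
  ]
}}

```text
t: 19.12
ee_pos: [493.5, 299.1, 135.4]
orientation: [1.521, 2.745, 0.009]
ft_force: [-0.3, 0.5, -0.5]
width: 15.4
grasp_force: 30.0
```

```bash
python3 - <<'E'
from h import *
v=np.load("box.npy"); a=v[2]; B=lambda x,y:v[:2]+np.array([np.cos(a)*x-np.sin(a)*y,np.sin(a)*x+np.cos(a)*y])
print(B(-205,-27)); go([*B(-205,-27),130],78.3); look("white_strip",132,n=2,save="w9"); print(get_obs()["qpos"].round(2))
E
```

```text
[425.51789393 -15.94211296]
shift cm [-23.11 -22.48   0.39] turn -46.3 yaw y 32.02 pos [493.5 299.1 135.4]
wrist white_strip 0.69 px [486.1  73.8] ctr [496.1 409.2] size [11.6 56.3] long yaw 140.0 col [232. 110. 212.]
wrist white_strip 0.61 px [321.5 344. ] ctr [507.5 278.5] size [ 20.1 136.3] long yaw 121.7 col [243. 246. 247.]
[ 0.52  0.47  1.8   0.    0.87 -0.03]
```

{"fn": "move_arm", "kwargs": {
  "rows": [
    [0, 0, 0, -9.2, 0],
    [0, 0, 0, -9.2, 0],
    [0, 0, 0, -9.3, 0],
    [0, 0, 0, -9.3, 0],
    [0, 0, 0, -9.3, 0],
    [0, 0, 0, 0, 0]
  ]
}}

```text
t: 19.98
ee_pos: [490.6, 297.4, 130.1]
orientation: [-0.322, -3.123, 0.003]
ft_force: [-0.7, -0.0, -0.0]
width: 15.5
grasp_force: 30.0
```

```bash
python3 - <<'E'
from h import *
go([425.5,-16,125],78.3)
E
```

```text
shift cm [-2.000e-02 -3.201e+01  5.800e-01] turn -0.1 yaw y 78.23 pos [490.6 297.4 130.1]
```

{"fn": "move_arm", "kwargs": {
  "rows": [
    [0, -4.6, 0, 0, 0],
    [0, -4.6, 0, 0, 0],
    [0, -4.6, 0, 0, 0],
    [0, -4.6, 0, 0, 0],
    [0, -4.6, 0, 0, 0],
    [0, -4.5, 0, 0, 0],
    [0, -4.5, 0, 0, 0],
    [0, 0, 0, 0, 0],
    [0, 0, 0, 0, 0]
  ]
}}

```text
t: 21.1
ee_pos: [426.6, -15.2, 131.4]
orientation: [-0.324, -3.124, -0.0]
ft_force: [0.4, 0.3, -0.1]
width: 15.6
grasp_force: 30.0
```

```bash
python3 - <<'E'
from h import *
v=np.load("box.npy"); a=v[2]; B=lambda x,y:v[:2]+np.array([np.cos(a)*x-np.sin(a)*y,np.sin(a)*x+np.cos(a)*y])
go([*B(-205,-27),90.5],78.3); c=cal("wrist"); im=optics.get_image("wrist"); cv2.imwrite("pics/w10.png",im)
print([proj(c,[*B(*q[:2]),q[2]]).round(1).tolist() for q in[(-62,-52,88),(-62,52,88),(-62,-26,80),(-80,-27,130)]])
E
```

```text
shift cm [ 0.09 -0.09  4.09] turn -0.1 yaw y 78.15 pos [426.6 -15.2 131.4]
[[279.2, 486.6], [448.5, 486.5], [321.5, 475.7], [319.4, 529.8]]
```

View pics/w10.png

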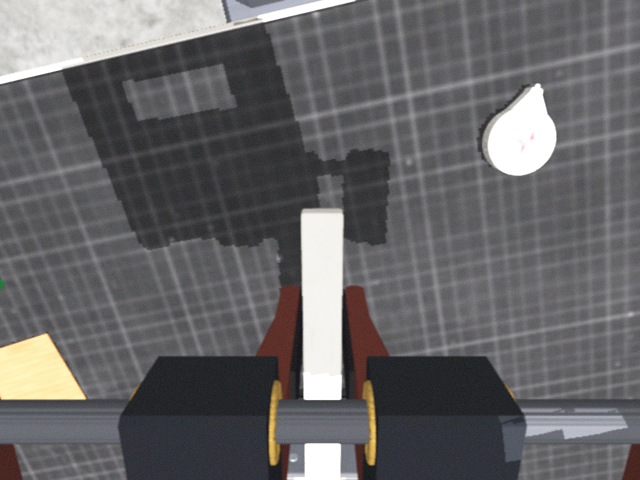

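The strip is held straight along the tool axis at columns 302 to 343, with its tip pointing to the box. I'll lower it to push height and advance.

{"fn": "move_arm", "kwargs": {
  "rows": [
    [0, -0.1, 2, 0, 0],
    [0, 0, 2.1, 0, 0],
    [0, 0, 0, 0, 0],
    [-1, 0, 0, 0, 0],
    [-1, 0, 0, 0, 0],
    [0, 0, 0, 0, 0]
  ]
}}

```text
t: 21.9
ee_pos: [447.9, -20.6, 91.3]
orientation: [0.32, 3.123, 0.0]
ft_force: [-0.5, -0.4, 0.5]
width: 15.5
grasp_force: 30.0
```

{"fn": "move_arm", "kwargs": {
  "rows": [
    [-1, 0, 0, 0, 0],
    [-1, 0, 0, 0, 0],
    [0, 0, 0, 0, 0]
  ]
}}

```text
t: 22.28
ee_pos: [466.2, -24.6, 90.6]
orientation: [-0.32, -3.125, 0.0]
ft_force: [-0.0, 0.4, -0.2]
width: 15.6
grasp_force: 30.0
```

{"fn": "move_arm", "kwargs": {
  "rows": [
    [-0.5, 0, 0, 0, 0],
    [-0.5, 0, 0, 0, 0],
    [0, 0, 0, 0, 0]
  ]
}}

```text
t: 22.65
ee_pos: [476.1, -26.6, 90.7]
orientation: [0.32, 3.124, 0.0]
ft_force: [-0.8, -0.0, 0.9]
width: 15.6
grasp_force: 30.0
```

{"fn": "move_arm", "kwargs": {
  "rows": [
    [-0.5, 0, 0, 0, 0],
    [-0.5, 0, 0, 0, 0],
    [0, 0, 0, 0, 0]
  ]
}}

```text
t: 23.02
ee_pos: [486.5, -28.7, 90.9]
orientation: [0.32, 3.123, -0.0]
ft_force: [0.7, 0.7, -0.7]
width: 15.6
grasp_force: 30.0
```

```bash
python3 - <<'E'
from h import *
o=look("blade_case",100,view="scene",n=3); o=look("white_strip",95,view="scene",n=2)
im=optics.get_image("scene"); cv2.imwrite("pics/s11.png",cv2.resize(im[165:285,300:460],(800,600),interpolation=cv2.INTER_CUBIC))
E
```

```text
scene blade_case 0.74 px [339.9 257.9] ctr [522.5 -39. ] size [ 23.1 178.7] long yaw 168.5 col [175. 181. 185.]
scene blade_case 0.7 px [389.5 369.6] ctr [ 370.9 -288.6] size [56.2 22.8] long yaw 29.8 col [ 82. 161.  65.]
scene blade_case 0.62 px [374.5 230.6] ctr [655.6 -44.7] size [187.3 279.2] long yaw 168.0 col [162. 155. 155.]
scene white_strip 0.67 px [204.4 189.7] ctr [456.  384.4] size [ 21.4 154.7] long yaw 141.2 col [169.  64. 131.]
scene white_strip 0.59 px [339.9 257.8] ctr [525.2 -36.7] size [ 17.8 173. ] long yaw 168.6 col [187. 193. 198.]
```

View pics/s11.png

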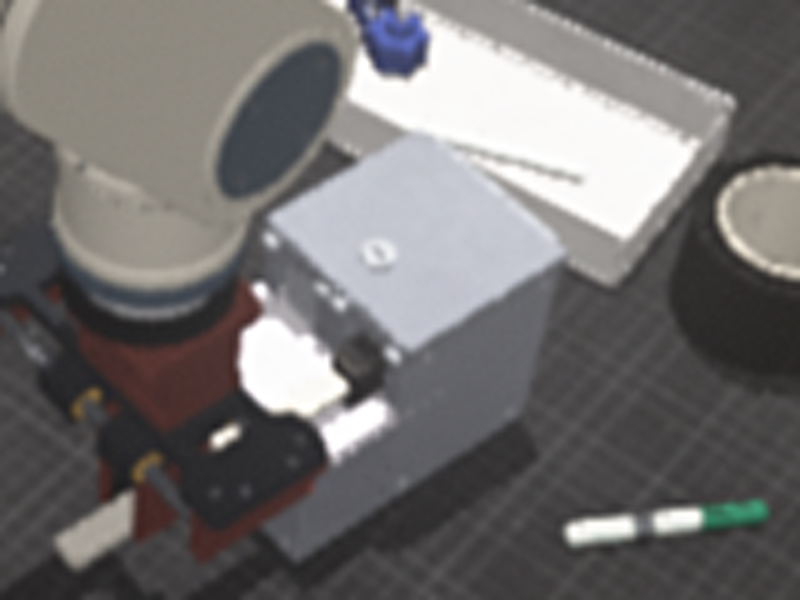

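The strip tip is behind the case, whose rear is at about (360,365) in the crop and already entering the right mouth. I'll keep pushing.

{"fn": "move_arm", "kwargs": {
  "rows": [
    [-0.5, 0, 0, 0, 0],
    [-0.5, 0, 0, 0, 0],
    [-0.4, 0, 0, 0, 0],
    [0, 0, 0, 0, 0]
  ]
}}

```text
t: 23.78
ee_pos: [499.9, -31.5, 90.8]
orientation: [0.32, 3.124, 0.0]
ft_force: [-0.3, -0.6, -0.4]
width: 15.6
grasp_force: 30.0
```

{"fn": "move_arm", "kwargs": {
  "rows": [
    [-0.4, 0, 0, 0, 0],
    [-0.4, 0, 0, 0, 0],
    [-0.4, 0, 0, 0, 0],
    [-0.4, 0, 0, 0, 0],
    [0, 0, 0, 0, 0]
  ]
}}

```text
t: 24.4
ee_pos: [515.4, -34.7, 90.8]
orientation: [0.32, 3.124, -0.0]
ft_force: [-0.6, 0.1, -1.2]
width: 15.3
grasp_force: 30.0
```

{"fn": "move_arm", "kwargs": {
  "rows": [
    [-0.4, 0, 0, 0, 0],
    [-0.4, 0, 0, 0, 0],
    [-0.4, 0, 0, 0, 0],
    [0, 0, 0, 0, 0],
    [0, 0, 0, 0, 0]
  ]
}}

```text
t: 25.02
ee_pos: [526.7, -37.0, 90.7]
orientation: [0.32, 3.125, -0.0]
ft_force: [-0.4, 0.1, -0.4]
width: 15.7
grasp_force: 30.0
```

{"fn": "move_arm", "kwargs": {
  "rows": [
    [-0.4, 0, 0, 0, 0],
    [0, 0, 0, 0, 0],
    [2, 0, 0, 0, 0],
    [4, 0, 0, 0, 0],
    [4, 0, 0, 0, 0],
    [2, 0, 0, 0, 0],
    [0, 0, 0, 0, 0]
  ]
}}

```text
t: 25.9
ee_pos: [411.9, -13.3, 90.8]
orientation: [-0.319, -3.125, 0.0]
ft_force: [0.1, 0.6, 0.3]
width: 15.6
grasp_force: 30.0
```

```bash
python3 - <<'E'
from h import *
im=optics.get_image("scene"); cv2.imwrite("pics/s12.png",cv2.resize(im[165:285,300:460],(800,600),interpolation=cv2.INTER_CUBIC))
go([416,-14,2.5]);print([ (round(r["conf"],2),np.round(r["point"]).tolist()) for r in spotter.find_in("scene","blade_case")])
m=im[165:285,300:460]; print("mouth px bgr (crop 360,365):",m[70:76,69:75].mean((0,1)).round(),"left mouth",m[58:62,55:60].mean((0,1)).round())
E
```

```text
shift cm [-0.23  0.    8.85] turn 0 yaw y 78.33 pos [413.6 -13.5  91. ]
[(0.74, [388.0, 374.0])]
mouth px bgr (crop 360,365): [191. 186. 191.] left mouth [153. 149. 152.]
```

{"fn": "move_arm", "kwargs": {
  "rows": [
    [0, 0, 4, 0, 0],
    [0, 0, 3, 0, 0],
    [0, 0, 1.3, 0, 0],
    [0, 0, 0.4, 0, 0],
    [0, 0, 0, 0, 0]
  ]
}}

```text
t: 26.62
ee_pos: [413.5, -13.6, 4.0]
orientation: [0.32, 3.125, 0.0]
ft_force: [-0.6, 0.5, -0.0]
width: 15.4
grasp_force: 30.0
```

{"fn": "move_arm", "kwargs": {
  "rows": [
    [0, 0, 0.1, 0, 0],
    [0, 0, 0, 0, 0]
  ]
}}

```text
t: 26.88
ee_pos: [413.3, -13.5, 3.3]
orientation: [0.32, 3.124, 0.0]
ft_force: [0.0, -0.6, -0.5]
width: 15.6
grasp_force: 30.0
```

{"fn": "move_arm", "kwargs": {
  "rows": [
    [0, 0, 0.1, 0, 0],
    [0, 0, 0, 0, 0],
    [0, 0, 0, 0, 40],
    [0, 0, 0, 0, 40],
    [0, 0, 0, 0, 40],
    [0, 0, -2, 0, 40],
    [0, 0, -4, 0, 40],
    [0, 0, -5, 0, 40],
    [0, 0, -5, 0, 40],
    [0, 0, 0, 0, 40]
  ]
}}

```text
t: 28.12
ee_pos: [415.3, -13.7, 164.9]
orientation: [0.319, 3.118, 0.0]
ft_force: [-0.5, 1.2, -0.0]
width: 35.0
grasp_force: 0.0
```

{"fn": "move_arm", "kwargs": {
  "rows": [
    [-3, 2, -1, 0, 40],
    [-4, 1, -2, 0, 40],
    [-3, 0, -1, 0, 40],
    [0, 0, 0, 0, 40],
    [0, 0, 0, 0, 40]
  ]
}}

```text
t: 28.75
ee_pos: [514.8, -4.3, 199.9]
orientation: [-0.32, -3.122, 0.0]
ft_force: [-0.6, -0.3, -0.3]
width: 34.9
grasp_force: 0.0
```

```bash
python3 - <<'E'
from h import *
print(get_obs()["t"],get_obs()["ee_pos"].round())
for v in("wrist","top","scene"):
    look("white_strip",9,view=v); look("blade_case",60,view=v)
# flap shut check: colour in both mouths, left/right lane, wrist view
v=np.load("box.npy"); a=v[2]; B=lambda x,y:v[:2]+np.array([np.cos(a)*x-np.sin(a)*y,np.sin(a)*x+np.cos(a)*y])
for n in("wrist","scene","top"):
    im=optics.get_image(n); c=cal(n)
    for y in(26,-26):
        print(n,y,[im[int(q[1]),int(q[0])].tolist() if 0<=q[0]<640 and 0<=q[1]<480 else None for q in (proj(c,[*B(x,y),z]) for x,z in((-30,80),(-12,80),(0,86),(0,94),(0,102)))])
E
```

```text
28.75 [515.  -4. 200.]
wrist white_strip 0.82 px [284.9 130. ] ctr [453.3 -22.3] size [ 19.2 169.6] long yaw 169.0 col [228. 232. 234.]
wrist blade_case 0.54 px [  3. 159.] ctr [ 425.1 -213.5] size [ 4.1 10.9] long yaw 155.9 col [47. 92. 34.]
top white_strip 0.92 px [168.5 260. ] ctr [502.3 462. ] size [ 21.5 171.6] long yaw 140.5 col [185.  74. 145.]
top blade_case 0.7 px [464.9 294.9] ctr [ 406.2 -263.4] size [51.4 27.6] long yaw 34.4 col [ 81. 158.  59.]
top blade_case 0.66 px [211.3 199.8] ctr [644.9 343.3] size [ 44.3 117.5] long yaw 136.2 col [93. 91. 90.]
scene white_strip 0.97 px [314.7 293.3] ctr [450.4 -22.1] size [ 25.  173.4] long yaw 170.1 col [187. 193. 197.]
scene white_strip 0.69 px [204.  189.4] ctr [500.3 462.8] size [ 28.6 166.6] long yaw 142.5 col [173.  68. 135.]
scene blade_case 0.53 px [389.6 369.7] ctr [ 387.8 -283.1] size [58.  22.7] long yaw 31.2 col [ 89. 174.  70.]
wrist 26 [[255, 255, 255], [255, 255, 255], [150, 144, 141], [128, 124, 120], [127, 121, 118]]
wrist -26 [[255, 255, 255], [255, 255, 255], [231, 227, 228], [226, 220, 223], [230, 225, 227]]
scene 26 [[254, 254, 254], [255, 255, 255], [156, 152, 154], [127, 122, 124], [126, 123, 123]]
scene -26 [[254, 254, 254], [254, 253, 254], [193, 188, 193], [189, 185, 190], [191, 187, 191]]
top 26 [[233, 243, 245], [243, 249, 251], [249, 253, 253], [249, 253, 253], [249, 253, 253]]
top -26 [[227, 237, 240], [238, 247, 248], [246, 251, 252], [247, 252, 253], [247, 252, 252]]
```

The right mouth shows brighter than the left, so I'll compare it with the first pictures, taken when both flaps were shut.

```bash
python3 - <<'E'
from h import *
v=np.load("box.npy"); a=v[2]; B=lambda x,y:v[:2]+np.array([np.cos(a)*x-np.sin(a)*y,np.sin(a)*x+np.cos(a)*y])
c=cal("scene"); i0=cv2.imread("pics/scene0.png"); i1=optics.get_image("scene"); ss=[cv2.imread("pics/scene0.png"),i1]
for z in (84,90,96,102,108,114,120):
    for y in(26,-26):
        q=proj(c,[*B(0,y),z]).round().astype(int); print(z,y,q.tolist(),[s[q[1],q[0]].tolist() for s in ss])
d=cv2.absdiff(i0,i1).max(2)[165:285,300:460]; ys,xs=np.where(d>40); print(len(xs), "diff px in box roof/mouth region:", [(x+300,y+165) for x,y in zip(xs,ys)][::max(1,len(xs)//30)])
E
```

```text
84 26 [359, 227] [[120, 118, 119], [154, 150, 152]]
84 -26 [372, 240] [[140, 136, 139], [191, 187, 192]]
90 26 [359, 225] [[99, 96, 97], [130, 127, 126]]
90 -26 [372, 238] [[101, 98, 98], [192, 188, 193]]
96 26 [359, 224] [[96, 94, 94], [126, 122, 122]]
96 -26 [373, 237] [[97, 94, 94], [189, 185, 189]]
102 26 [359, 222] [[97, 94, 94], [124, 120, 121]]
102 -26 [373, 235] [[97, 94, 93], [191, 188, 192]]
108 26 [360, 221] [[98, 96, 95], [122, 119, 122]]
108 -26 [373, 234] [[97, 95, 95], [193, 189, 194]]
114 26 [360, 219] [[88, 85, 85], [74, 75, 95]]
114 -26 [373, 232] [[91, 89, 88], [167, 162, 166]]
120 26 [360, 218] [[82, 77, 77], [64, 66, 91]]
120 -26 [374, 231] [[84, 79, 79], [114, 110, 111]]
2889 diff px in box roof/mouth region: [(np.int64(319), np.int64(165)), (np.int64(322), np.int64(168)), (np.int64(338), np.int64(170)), (np.int64(392), np.int64(172)), (np.int64(345), np.int64(175)), (np.int64(385), np.int64(177)), (np.int64(310), np.int64(180)), (np.int64(318), np.int64(182)), (np.int64(442), np.int64(184)), (np.int64(314), np.int64(188)), (np.int64(317), np.int64(192)), (np.int64(386), np.int64(196)), (np.int64(391), np.int64(199)), (np.int64(447), np.int64(201)), (np.int64(368), np.int64(204)), (np.int64(367), np.int64(206)), (np.int64(353), np.int64(208)), (np.int64(402), np.int64(209)), (np.int64(383), np.int64(211)), (np.int64(424), np.int64(212)), (np.int64(396), np.int64(214)), (np.int64(398), np.int64(216)), (np.int64(403), np.int64(218)), (np.int64(384), np.int64(221)), (np.int64(375), np.int64(224)), (np.int64(353), np.int64(227)), (np.int64(384), np.int64(231)), (np.int64(340), np.int64(239)), (np.int64(370), np.int64(254)), (np.int64(336), np.int64(277)), (np.int64(328), np.int64(284))]
```

```bash
python3 - <<'E'
from h import *
i0=cv2.cvtColor(cv2.imread("pics/scene0.png"),cv2.COLOR_BGR2GRAY); i1=cv2.cvtColor(optics.get_image("scene"),cv2.COLOR_BGR2GRAY)
for s in (i0,i1):
    print()
    for r in range(214,250): print(r,' '.join('%2d'%(s[r,k]//10) for k in range(348,386)))
E
```

```text
214  6  6  6  7  7 10 12 11  8  8 10 12 15 17 17 17 17 17 17 17 17 17 17 17 18 19 18 17 19 20 19 17 16 17 16 16 16 17
215  7  6  6  6  7  8  8  8  8  8  8 10 12 15 17 17 17 17 17 17 17 17 17 16 17 20 19 16 17 20 20 18 16 17 16 16 16 17
216  6  6  6  6  6  7  7  8  8  8  8  8  9 12 15 17 17 17 17 17 17 17 17 16 16 20 20 18 16 20 20 18 16 17 17 17 16 16
217  6  6  7  6  6  7  7  8  8  8  8  8  8  9 13 15 17 17 17 17 17 17 17 16 16 17 19 19 17 18 17 17 16 16 17 16 16 16
218  6  6  6  7  7  7  8  8  8  8  8  8  7  8 10 12 15 17 17 17 17 17 17 16 16 16 15 15 15 14 15 16 16 16 16 16 16 16
219  6  6  6  6  6  7  8  8  8  9  9  8  8  8  8  9 12 16 17 17 17 17 17 17 17 16 15 15 15 15 16 16 16 16 16 16 16 16
220  6  6  5  6  6  7  7  8  8  9  9  9  9  8  8  8  9 12 15 16 17 17 17 17 17 16 16 16 16 16 17 16 16 16 16 16 16 16
221  6  6  8 12 12  8  7  8  8  9  9  9  9  9  9 11 11 10 11 14 16 17 17 17 17 17 16 16 16 17 16 17 16 16 16 16 16 16
222  6  9 17 23 22 13  8  9 11 10  9  9  9  9 10 14 16 13 11 13 14 16 17 17 17 16 16 16 16 16 16 17 16 17 16 16 16 16
223 13 18 24 25 25 16 10 10 11 10  9  
[... 6696 characters left out ...]
25 25 25 25 25 25 25 24 22 23 24 25 25 25 25 25 25 25 25 25 25 25 25 23 19 19 17 14 11  9 10 10 11 11 11 11 11
245 24 25 25 25 25 25 24 23 22 22 25 25 25 25 25 25 25 25 25 25 25 25 25 25 25 23 24 22 20 14 11 10 11 11 11 11 11 11
246 18 24 25 25 25 24 21 22 24 25 25 25 25 25 25 25 25 25 25 25 25 25 25 25 25 25 25 25 25 19 14 11 11 11 11 11 11 11
247 14 18 23 24 23 21 22 25 25 25 25 25 25 25 25 25 25 25 25 25 25 25 25 25 25 25 25 25 25 20 16 12 11 12 12 11 11 10
248 11 13 17 20 23 24 25 25 25 25 25 25 25 25 25 25 25 25 25 25 25 25 25 25 25 25 25 25 25 20 16 13 11 11 11 11 10 10
249 10 11 14 21 25 25 25 25 25 25 25 25 25 25 25 25 25 25 25 25 25 25 25 25 25 25 25 25 23 18 16 13 11 11 10 10 10 10
```

The right mouth now shows lit lane floor where the shut flap was, so the flap is held open, probably by the case hanging on the sill edge. I'll fetch the strip again and push deeper and lower.

{"fn": "move_arm", "kwargs": {
  "rows": [
    [3, 0, 1, 0, 40],
    [4, -1, 2, 0, 40],
    [3, -2, 1, 0, 40],
    [0, 0, 5, 0, 40],
    [0, 0, 5, 0, 40],
    [0, 0, 4, 0, 40],
    [0, 0, 2, 0, 40],
    [0, 0, 0, 0, 40]
  ]
}}

```text
t: 30.6
ee_pos: [412.6, -13.5, 1.0]
orientation: [-0.32, -3.124, 0.0]
ft_force: [0.3, -0.7, -0.2]
width: 34.8
grasp_force: 0.0
```

```bash
python3 - <<'E'
from h import *
o=get_obs(); print(o["ee_pos"].round(1),o["ft_force"].round(1))
i1=cv2.cvtColor(optics.get_image("scene"),cv2.COLOR_BGR2GRAY)
for r in range(228,246): print(r,' '.join('%2d'%(i1[r,k]//10) for k in range(364,382)))
E
```

```text
[412.6 -13.5   1. ] [ 0.3 -0.7 -0.2]
228  8  7  8  8  8  8  8  8  9 10 13 15 17 17 17 17 16 16
229  7  7  7  8  8  8  8  8  8  8  9 12 15 17 17 17 16 17
230  7  7  8  7  8  8  8  8  8  8  8 10 13 15 17 17 17 17
231  7  7  8  8  8  8  8  8  9  9  8  8 10 12 15 17 17 16
232  8  8  7  8  8  8  9 10 12 12 10  8  8  9 13 16 17 17
233 11  8  7  7  8  9 11 13 14 15 13 11  9  9 10 14 15 16
234 13 11  8  8  8 11 14 15 15 15 15 14 12 12 13 12 11 13
235 15 15 12  9  9 12 14 15 15 15 15 15 14 15 17 14 10 10
236 20 21 16 11 11 13 14 15 15 15 15 15 14 14 16 16 10  8
237 24 24 18 13 13 14 15 15 15 14 15 15 14 11 11 12  9  8
238 24 24 17 14 14 15 15 15 15 15 14 15 14 10  8  8  8  8
239 22 19 14 14 14 15 15 15 15 15 15 15 14 10  7  7  8  8
240 17 17 16 15 15 15 15 15 15 15 15 15 13  9  7  8  8  8
241 22 23 23 19 17 15 14 14 15 15 15 15 12  8  7  8  8  8
242 24 24 24 24 23 19 17 15 14 15 15 14 12  8  7  8  8  8
243 24 24 24 24 24 24 23 18 15 14 15 14 11  8  7  8  8  8
244 24 24 24 24 24 25 25 23 18 15 15 13 11  8  7  8  8  8
245 24 24 24 24 24 24 25 24 23 20 20 18 16 11  8  8  8  8
```

{"fn": "move_arm", "kwargs": {
  "rows": [
    [0, 0, -0.1, 0, 0],
    [0, 0, 0, 0, 0],
    [0, 0, 0, 0, 0],
    [0, 0, 0, 0, 0],
    [0, 0, -3, 0, 0],
    [0, 0, -4, 0, 0],
    [0, 0, -1.5, 0, 0],
    [0, 0, 0, 0, 0]
  ]
}}

```text
t: 31.65
ee_pos: [413.6, -13.6, 88.6]
orientation: [0.319, 3.123, 0.0]
ft_force: [0.3, -0.5, -0.2]
width: 15.7
grasp_force: 30.0
```

{"fn": "move_arm", "kwargs": {
  "rows": [
    [-4, 0, 0, 0, 0],
    [-4, 0, 0, 0, 0],
    [-1.5, 0, 0, 0, 0],
    [0, 0, 0, 0, 0]
  ]
}}

```text
t: 32.15
ee_pos: [505.2, -32.7, 86.6]
orientation: [-0.32, -3.123, 0.0]
ft_force: [-0.4, 0.3, -1.4]
width: 15.5
grasp_force: 30.0
```

{"fn": "move_arm", "kwargs": {
  "rows": [
    [-1, 0, 0, 0, 0],
    [-1, 0, 0, 0, 0],
    [-0.5, 0, 0, 0, 0],
    [0, 0, 0, 0, 0]
  ]
}}

```text
t: 32.65
ee_pos: [530.6, -37.9, 87.7]
orientation: [0.32, 3.125, -0.0]
ft_force: [0.3, -0.0, -0.5]
width: 15.7
grasp_force: 30.0
```

{"fn": "move_arm", "kwargs": {
  "rows": [
    [-0.5, 0, 0, 0, 0],
    [-0.5, 0, 0, 0, 0],
    [0, 0, 0, 0, 0]
  ]
}}

```text
t: 33.02
ee_pos: [540.5, -39.9, 87.6]
orientation: [0.32, 3.125, -0.0]
ft_force: [-0.2, 0.9, -1.7]
width: 15.3
grasp_force: 30.0
```

{"fn": "move_arm", "kwargs": {
  "rows": [
    [-0.4, 0, 0, 0, 0],
    [-0.5, 0, 0, 0, 0],
    [0, 0, 0, 0, 0]
  ]
}}

```text
t: 33.4
ee_pos: [549.5, -41.8, 87.7]
orientation: [0.32, 3.125, -0.0]
ft_force: [-0.6, 0.1, -2.0]
width: 15.3
grasp_force: 30.0
```

{"fn": "move_arm", "kwargs": {
  "rows": [
    [2, 0, 0, 0, 0],
    [4, 0, 0, 0, 0],
    [4, 0, 0, 0, 0],
    [4, 0, 0, 0, 0],
    [0, 0, 0, 0, 0]
  ]
}}

```text
t: 34.02
ee_pos: [409.0, -12.9, 87.7]
orientation: [-0.319, -3.123, 0.0]
ft_force: [0.3, -0.5, -0.3]
width: 16.0
grasp_force: 30.0
```

```bash
python3 - <<'E'
from h import *
i1=cv2.cvtColor(optics.get_image("scene"),cv2.COLOR_BGR2GRAY)
for r in range(228,246): print(r,' '.join('%2d'%(i1[r,k]//10) for k in range(364,382)))
E
```

```text
228 10 10 10 10 11 11 10 11 11 13 16 19 20 21 21 21 21 21
229 10 10 10 10 11 11 11 11 11 11 13 16 19 21 21 21 21 21
230 10 10 10 10 10 11 11 12 11 11 11 13 17 19 21 21 21 20
231 10 10 10 10 11 11 11 12 12 11 10 11 13 15 19 21 21 21
232 11 10 10 10 11 11 11 12 12 11 11 10 11 12 16 20 21 21
233 14 11 10 10 11 11 12 12 12 12 12 11 11 12 14 17 19 20
234 16 14 11 10 11 13 13 12 12 12 12 12 13 15 16 15 15 17
235 19 19 15 12 12 14 14 12 12 12 12 12 14 18 22 18 13 13
236 24 24 20 15 14 15 14 12 12 12 12 12 13 16 20 20 13 11
237 25 25 22 17 16 17 15 13 12 12 12 12 12 12 14 16 12 10
238 25 25 21 17 18 18 17 15 13 12 12 12 12 11 10 11 11 11
239 24 23 19 17 18 18 18 17 15 13 12 12 12 11 10 10 11 11
240 22 21 20 19 18 19 19 18 17 15 13 12 12 11 10 10 11 11
241 24 25 25 23 21 19 18 18 18 17 15 13 11 10 10 10 11 11
242 25 25 25 25 25 23 21 19 18 18 17 15 12 10 10 10 11 11
243 25 25 25 25 25 25 25 23 19 18 18 16 13 10 10 10 11 11
244 25 25 25 25 25 25 25 25 23 19 19 17 14 11 10 10 11 11
245 25 25 25 25 25 25 25 25 25 23 24 22 20 15 11 11 11 11
```

The right mouth now has the same pattern as the shut flap at the start, apart from exposure. I'll lay the strip down.

{"fn": "move_arm", "kwargs": {
  "rows": [
    [0, 0, 4, 0, 0],
    [0, 0, 3, 0, 0],
    [0, 0, 1.2, 0, 0],
    [0, 0, 0.3, 0, 0],
    [0, 0, 0, 0, 0],
    [0, 0, 0, 0, 0]
  ]
}}

```text
t: 34.83
ee_pos: [412.9, -13.4, 3.3]
orientation: [0.32, 3.123, 0.0]
ft_force: [0.3, -0.2, 0.8]
width: 15.6
grasp_force: 30.0
```

{"fn": "move_arm", "kwargs": {
  "rows": [
    [0, 0, 0, 0, 40],
    [0, 0, 0, 0, 40],
    [0, 0, 0, 0, 40],
    [0, 0, -1, 0, 40],
    [0, 0, -4, 0, 40],
    [0, 0, -5, 0, 40],
    [0, 0, -5, 0, 40],
    [-3, 0, -5, 0, 40],
    [-5, 1, 0, 0, 40],
    [0, 0, 0, 0, 40]
  ]
}}

```text
t: 36.08
ee_pos: [495.3, -19.9, 204.3]
orientation: [0.319, 3.121, 0.0]
ft_force: [-0.4, 0.4, 0.6]
width: 35.2
grasp_force: 0.0
```

```bash
python3 - <<'E'
from h import *
look("white_strip",9); look("white_strip",9,view="scene"); look("blade_case",60,view="scene")
i1=cv2.cvtColor(optics.get_image("scene"),cv2.COLOR_BGR2GRAY)
for r in range(232,244,2): print(r,' '.join('%2d'%(i1[r,k]//10) for k in range(364,382)))
i0=cv2.imread("pics/scene0.png")
for l in("tape_measure","green_marker","board_eraser","correction_reel","snips"): look(l,10,view="scene",n=1)
print(get_obs()["t"])
E
```

```text
wrist white_strip 0.59 px [308. 147.] ctr [452.5 -22.8] size [ 17.7 168.6] long yaw 168.2 col [237. 240. 241.]
scene white_strip 0.86 px [204.4 189.3] ctr [501.4 462.2] size [ 29.5 169.1] long yaw 142.7 col [176.  68. 137.]
scene white_strip 0.63 px [315.1 293.1] ctr [451.4 -22.4] size [ 22.7 175.1] long yaw 169.2 col [211. 217. 220.]
scene blade_case 0.61 px [389.5 369.7] ctr [ 387.7 -283. ] size [58.  22.6] long yaw 30.8 col [ 88. 173.  69.]
232 10  9  9 10 10 10 11 11 12 11 10 10 10 12 16 19 20 20
234 16 14 11 10 11 12 12 12 12 12 12 11 12 15 16 15 14 17
236 23 24 19 14 13 14 13 12 11 11 12 12 12 16 20 20 13 10
238 25 25 20 17 17 18 17 14 12 12 11 12 11 10 10 11 10 10
240 22 21 20 18 18 18 18 18 17 15 12 12 11 10  9 10 11 11
242 25 25 25 25 25 23 21 19 18 18 17 14 11 10  9 10 10 10
scene green_marker 0.67 px [432.9 269. ] ctr [ 704.5 -203.7] size [ 14.  110.8] long yaw 139.7 col [169. 180. 159.]
scene board_eraser 0.48 px [474.5 303.5] ctr [ 684.2 -334.8] size [54.3 35.8] long yaw 70.4 col [58. 60. 63.]
scene correction_reel 0.51 px [256.  275.5] ctr [387.7 126.4] size [45.9 54.7] long yaw 131.3 col [232. 234. 238.]
scene snips 0.58 px [265.3 177.5] ctr [656.9 361.1] size [ 51.  117.8] long yaw 144.8 col [88. 86. 86.]
36.925
```

Flap shut, strip flat on the table, bystanders in place. Handing in.

```bash
python3 -c "
from h import *
print(close_job())"
```

```text
the job is handed in; nothing more can be done
None
```

Handed in at about 37 s without a verdict back: the blade case was pushed with the white strip through the right flap, it no longer shows in any camera, both flaps look shut, and the strip lies flat on the table. The case's final position inside the box can't be seen.

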